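# Pack the filter and fetch its valve cover from the pile

### The job

Close up the gas filter: take the packing rod off its pad, push the brass plug down the filter tube with it until the plug bottoms out, and stand the rod upright back on its pad. Then lift the domed valve cover off the top of the pile without dragging the two brackets beneath, and lay it gently on the filter housing's flange, flat, centred and square, covering the tube's mouth. Leave the other things on the bench alone.

Things in the scene. Friction and masses are not known exactly. Their poses are not given: they have to be found in the camera images.
- filter_housing: Filter housing fixed to the bench, 85 tall: grey base 76 x 100 x 12, upright clear tube (bore 36, outside 50), four thin studs, and on top an aluminium flange 70 (its x) x 102 (its y) x 10 with the 36 bore open in its middle. Origin: centre of its underside; z up. It stands in one of three places (left, middle, right), which it shares out with the rod's pad and the pile.
- housing_top (a point): Centre of the tube's mouth, level with the flange's upper face (85 above the bench); axes as the housing's.
- filter_plug (a joint): How far the brass plug (diameter 33, height 18, with a sealing ring) has been pushed down the tube, in m: 0 = its top 15 mm below the flange's upper face, 0.040 = on the bottom stop with its top 55 mm below. Starts between 0 and 0.015. It is stiff, about 6 N to slide plus about 30 N per m/s of speed, and stays where it is left; at the stop the force rises sharply: press it there with some 10 to 20 N.
- plug_top (a point): Centre of the plug's upper face.
- packing_rod: Steel packing rod standing free on its pad: 130 tall, shaft diameter 18, flat round foot diameter 28 x 12 with a short taper up to 16, 140 g. Origin: centre of the foot's underside; z along the rod. Grip it in its upper part (about 100 to 110 above the foot) so that the fingers stay above the flange when the foot reaches bottom.
- rod_pad: Grey disc fixed to the bench, diameter 90, 3 thick, home of the packing rod. Origin: centre of its underside (its upper face is 3 above).
- valve_cover: The domed cover, topmost of the pile: aluminium plate 60 (its x) x 92 (its y) x 14 with a clear shallow dome (diameter 40, 9 high, sloping, no grip) in the middle and four dark screw heads; about 200 g. Origin: centre of its underside, 20 above the bench at the start. Grip it by the long edges (60 apart) with the fingertips not reaching below its underside, as the bracket beneath can project past its edges. Either way round will do.
- middle_bracket: Dark steel plate 72 (x) x 104 (y) x 10 with one hole, under the cover and shifted from it; lies on the bottom bracket. Origin: centre of its underside. Must stay where it is.
- bottom_bracket: Grey painted plate 84 (x) x 130 (y) x 10 with two holes, flat on the bench, lowest of the pile. Origin: centre of its underside. Must stay where it is.
- blank_plate: Bystander: plain plate 60 x 92 x 14 without dome, lying alone on the bench.
- seal_ring: Bystander: white ring, diameter 44, 8 high.
- hose_adapter: Bystander: turned fitting, diameter 32, 40 high.
- gauge: Bystander: round pressure gauge lying on its back, diameter 60, 24 high.
- screwdriver: Bystander: screwdriver lying on the bench.
- elbow: Bystander: grey hose elbow, about 50 long, 22 high.
- jar: Bystander: jar, diameter 60, 80 high.
Mind the look-alikes: they are no part of the job. What is shaped like the valve_cover but green, purple or red is not meant.

How it is judged:
By the outcome, as a careful person would: the job done as asked, in the order asked, and still so for the second after the job is handed in, with the robot touching nothing.
It also fails if it takes over 59 s, if anything falls off the work surface, if the arm or the gripper's body presses on something with over 40 N, if the wrist force passes 120 N, or if a joint passes its speed limit or range.

### The arm

A 6-joint arm with a two-finger parallel gripper is mounted at the origin on the work surface. World frame = base frame: x ahead of the robot, y to its left, z up, the work surface at z = 0. Lengths are in m, angles in degrees, forces in N, time in s.
With the tool pointing down it reaches from about 0.4 to 0.825 m from the base axis. Payload 7 kg.
Tool frame: the origin (TCP) lies midway between the tips of the shut fingers; the grasp point (between the pads) lies 19 mm behind it; z points along the fingers, y is the line along which they close (so a half turn about z gives the same grasp; the last joint's range is limited). The gripper opens to 88 mm and grips with 3 to 60 N. Pads are 19 mm wide; open, the fingers measure 130 mm over their backs; the gripper's body (78 mm by 193 mm) begins 47 mm behind the grasp point.
Start: joints at [16.507, 20.546, 0.682, 0, -70.136, -16.507], TCP at [0.675, -0, 0.227] pointing down, gripper open.
Joint ranges: [-176.03, 176.03], [-82.01, 121.73], [-58.28, 71.71], [-173.87, 95.51], [-174.79, -0.11], [-173.66, 173.66]. Speed limits (degrees/s): [136.94, 136.94, 172.46, 180, 180, 180].

### API

Orientations are given as a 3x3 rotation matrix whose columns are the frame's x, y, z axes.
In Python, from rig import robot gives the robot as it stands. Calls block until the motion is done:
- robot.goto(position, orientation): joint-space move of the TCP to a pose.
- robot.servo_line(position, ori=None, speed=0.15): straight line of the TCP; ori=None keeps the orientation; speed is the mean speed in m/s.
- robot.movej(angles): joint-space move.
- robot.move_gripper(opening): opening from 0.0 (shut) to 1.0 (fully open); the grip force is fixed at half the most; returns when the fingers have stopped.
- robot.dwell(seconds).
- robot.ik(position, orientation): joint angles nearest the present ones, or None.
- robot.grab_frame(name): name is "scene" or "side" or "wrist"; returns (picture, depth): 384x512x3 uint8, red, green, blue; 384x512 float32, m along the optical axis (not along the pixel's ray), 0 where there is no reading.
- robot.camera_info(name): a dict with "vfov" (degrees; the focal length in pixels is half the picture's height over the tangent of half this angle, whatever the lens; pixels are square), "cx", "cy" (the principal point, pixels), "view" (4x4, takes a point from world to camera coordinates); the wrist camera has in their place "T_tool_cam" (4x4, takes a point from camera to tool coordinates, whose origin is the TCP and whose axes are the flange's). Camera axes: x right, y down, z forward; pixel columns grow to the right and rows downward; lengths in m; the calibration is good to about 2 mm. A picture is of the moment at which its call begins: read the wrist's pose just before it. camera_info takes no time and is no camera call.
A pose or a line that the arm cannot do raises robot.Unreachable and nothing moves.
- robot.job_done(): hands the job in; it is judged then, once.
Readings, each from a call of its own:
- robot.read_t(): time.
- robot.read_qpos(): joint angles.
- robot.read_qvel(): joint speeds.
- robot.read_effort(): joint torques, N m.
- robot.read_position(): TCP position.
- robot.read_tcp_rot(): TCP orientation.
- robot.read_force(): force on the tool from outside, world axes, zero at the start.
- robot.read_ft_torque(): the same for the moment, N m.
- robot.read_grip_width(): opening from 0.0 (shut) to 1.0 (fully open).
- robot.read_finger_force(): force on a finger pad.
Only numpy, scipy, OpenCV 4.12 (cv2) and the standard library are available. Lean on these libraries where they do the work, as an engineer would, in place of code of your own. Each camera call takes 0.05 s, during which the arm holds its last target. There are 200 camera calls.

## Working session

There is one attempt and no reset: what is moved stays moved. The work goes in short steps, each a Python script; the robot and the scene stay as the last script left them, time stands still between calls to the robot, and variables do not carry over. Pictures are saved under pics/ and viewed, at most 10 in all, crops included, and the job is handed in when it is done.

```bash
ls; mkdir -p pics
cat > h.py <<'E'
import numpy as np, cv2
from rig import robot
def cam(name):
    i=robot.camera_info(name)
    if name=="wrist":
        T=np.eye(4);T[:3,:3]=robot.read_tcp_rot();T[:3,3]=robot.read_position()
        M=T@np.array(i["T_tool_cam"])
    else: M=np.linalg.inv(np.array(i["view"]))
    return 192/np.tan(np.radians(i["vfov"])/2),i["cx"],i["cy"],M
def ray(c,u,v,z):
    f,cx,cy,M=c
    d=M[:3,:3]@np.array([(u-cx)/f,(v-cy)/f,1]);o=M[:3,3]
    return o+d*(z-o[2])/d[2]
def cloud(c,D):
    f,cx,cy,M=c
    v,u=np.mgrid[:384,:512]
    P=np.stack([(u-cx)/f*D,(v-cy)/f*D,D],-1)@M[:3,:3].T+M[:3,3]
    P[D<=0]=np.nan
    return P
def down(yaw): # yaw of tool y axis (closing line), degrees
    a=np.radians(yaw);y=np.array([np.cos(a),np.sin(a),0]);z=np.array([0,0,-1.])
    return np.stack([np.cross(y,z),y,z],1)
def grab(name,fn):
    c=cam(name);p,D=robot.grab_frame(name)
    cv2.imwrite(f"pics/{fn}.png",p[:,:,::-1]); np.savez(f"pics/{fn}.npz",p=p,D=D,f=c[0],cx=c[1],cy=c[2],M=c[3])
    return c,p,D
def load(fn):
    d=np.load(f"pics/{fn}.npz");return (float(d['f']),float(d['cx']),float(d['cy']),d['M']),d['p'],d['D']
E
python3 - <<'E'
from h import *
for n in ["scene","side","wrist"]:
    c,p,D=grab(n,n+"0"); print(n,c[0],c[1:3],c[3].round(3).tolist(),robot.camera_info(n).keys(),(D>0).mean())
print(robot.read_tcp_rot().round(3) , robot.read_t())
a=cv2.imread("pics/scene0.png");b=cv2.imread("pics/side0.png")
cv2.imwrite("pics/v1.png",cv2.resize(a,(800,600)))
E
```

```text
pics
scene 439.03260832456385 (260.8800307507273, 191.84378927633898) [[-0.039, 0.713, -0.7, 1.317], [0.999, 0.015, -0.041, 0.067], [-0.019, -0.701, -0.713, 0.825], [0.0, 0.0, 0.0, 1.0]] dict_keys(['vfov', 'cx', 'cy', 'view']) 0.9961496988932291
side 375.19260381977335 (256.01309223817475, 188.47205929349337) [[0.84, -0.368, 0.398, 0.228], [-0.542, -0.545, 0.639, -0.534], [-0.018, -0.753, -0.658, 0.635], [0.0, 0.0, 0.0, 1.0]] dict_keys(['vfov', 'cx', 'cy', 'view']) 0.9958852132161459
wrist 268.17369338670215 (257.82189562434166, 190.62024561234415) [[-1.0, 0.0, -0.001, 0.673], [-0.0, 0.962, 0.273, -0.074], [0.001, 0.273, -0.962, 0.385], [0.0, 0.0, 0.0, 1.0]] dict_keys(['vfov', 'cx', 'cy', 'T_tool_cam']) 0.9938507080078125
[[-0.    -1.    -0.001]
 [-1.     0.    -0.   ]
 [ 0.     0.001 -1.   ]] 0.15
```

View pics/v1.png

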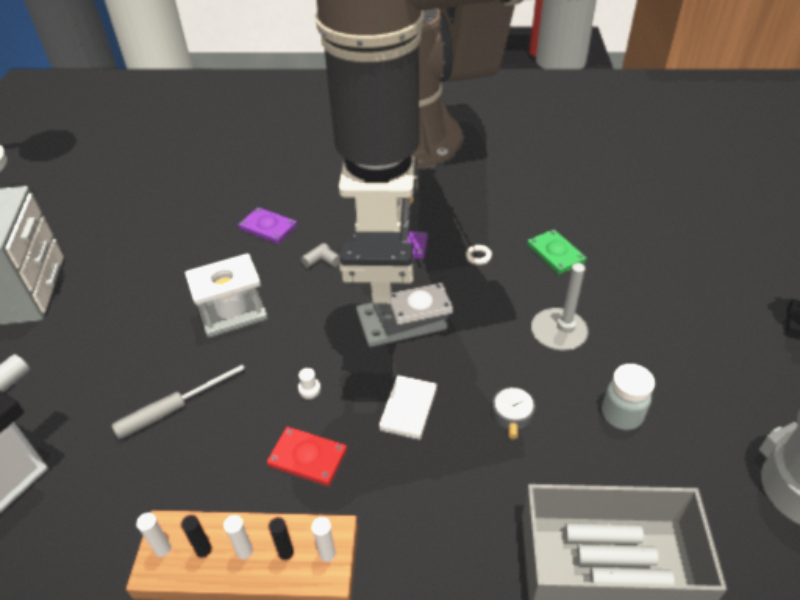

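View pics/side0.png

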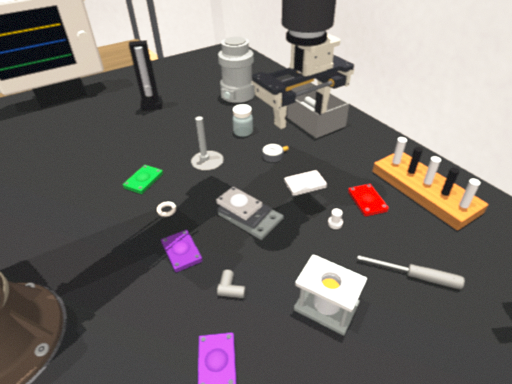

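The scene view (800x600) shows the housing at about (225,290), the rod on its pad at (565,320) and the pile with the domed cover at (420,300). The side view agrees: housing (330,290), rod (203,145), pile (245,208). Next I take rough positions from rays and depth.

Run:
```python
from h import *
for n,seeds in [("scene0",dict(housing=(223*.64,275*.64,.085),rodtop=(578*.64,268*.64,.133),cover=(420*.64,300*.64,.036))),("side0",dict(housing=(332,281,.085),rodtop=(200,119,.133),cover=(239,202,.036)))]:
    c,p,D=load(n);P=cloud(c,D)
    for k,(u,v,z) in seeds.items():
        r=ray(c,u,v,z); print(n,k,r.round(3))
        zr={'housing':(.077,.093),'rodtop':(.05,.14),'cover':(.028,.04)}[k]
        m=(np.hypot(P[...,0]-r[0],P[...,1]-r[1])<.08)&(P[...,2]>zr[0])&(P[...,2]<zr[1])
        Q=P[m]
        if k=='rodtop': print(len(Q),np.median(Q,0).round(4),Q[:,2].max())
        else:
            rc=cv2.minAreaRect((Q[:,:2]*1000).astype(np.float32)); print(len(Q),rc,np.median(Q[:,2]))
```

```text
scene0 housing [ 0.541 -0.27   0.085]
786 ((540.2999877929688, -273.6820068359375), (76.41323852539062, 101.92265319824219), 25.963624954223633) 0.0832656517446635
scene0 rodtop [0.566 0.275 0.133]
228 [0.5678 0.2734 0.0998] 0.13445403232670383
scene0 cover [0.542 0.041 0.036]
592 ((537.107177734375, 38.84757614135742), (64.95458984375, 92.05673217773438), 17.539094924926758) 0.03301202464493036
side0 housing [ 0.538 -0.278  0.085]
1918 ((539.526123046875, -274.9215087890625), (72.87466430664062, 102.22472381591797), 25.66083526611328) 0.08445472183309682
side0 rodtop [0.561 0.266 0.133]
192 [0.5589 0.2671 0.0965] 0.1335790822775278
side0 cover [0.532 0.03  0.036]
663 ((536.1067504882812, 37.04186248779297), (61.14323425292969, 93.19756317138672), 17.28391456604004) 0.03332739885782643
```

Run:
```python
from h import *
R=robot.read_tcp_rot()
R=down(180) 
for k,x,y,z in [("cov",.537,.038,.2),("hou",.540,-.274,.24),("rod",.563,.27,.25)]:
    robot.goto([x,y,z],R); robot.dwell(.2); grab("wrist","w_"+k); print(k,robot.read_t(),robot.read_position())
ims=[cv2.imread(f"pics/w_{k}.png") for k in("cov","hou","rod")]
cv2.imwrite("pics/v2.png",cv2.resize(np.vstack([np.hstack(ims[:2]),np.hstack([ims[2],ims[2]*0])]),(800,600)))
```

```text
cov 1.0333 [0.5376928  0.03787894 0.19976471]
hou 2.4833 [ 0.5403833  -0.27296107  0.24003978]
rod 4.7 [0.56328396 0.26937034 0.25004771]
```

View pics/v2.png

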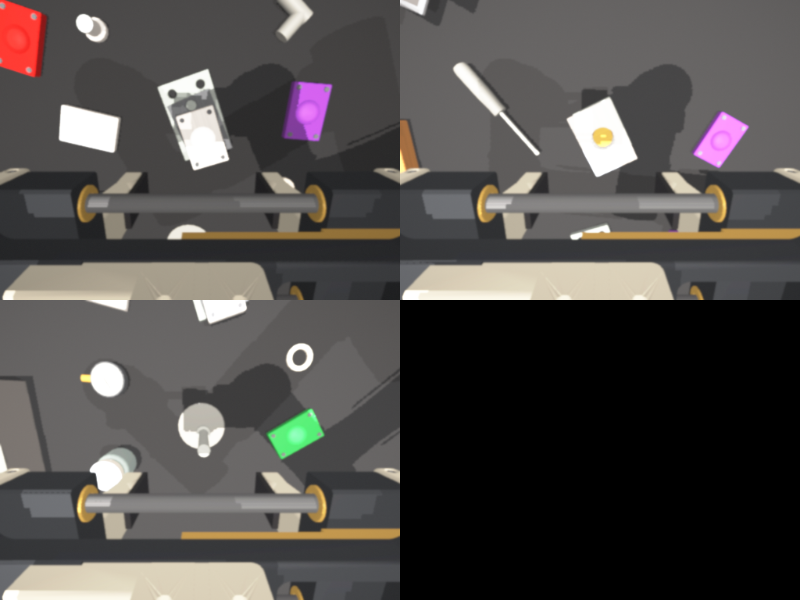

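The mosaic shows wrist views at 400x300 per tile. The cover is centred at about (203,137) on the shifted dark bracket, the flange at (601,136) with the brass plug visible in the bore, and the rod top at (203,450) on its pad. Now the accurate measurements.

```bash
cat > m.py <<'E'
from h import *
def rect(fn,u,v,z,thr=150,zr=None,r0=None):
    c,p,D=load(fn);P=cloud(c,D)
    if zr: 
        r=ray(c,u,v,z)
        m=(P[...,2]>zr[0])&(P[...,2]<zr[1])&(np.hypot(P[...,0]-r[0],P[...,1]-r[1])<.075)
    else: m=p.min(2)>thr
    m=cv2.morphologyEx(m.astype(np.uint8),cv2.MORPH_OPEN,np.ones((3,3)))
    n,l,s,ce=cv2.connectedComponentsWithStats(m)
    i=l[int(v),int(u)] or 1+np.argmax(s[1:,4])
    ct=max(cv2.findContours((l==i).astype(np.uint8),cv2.RETR_EXTERNAL,cv2.CHAIN_APPROX_NONE)[0],key=len)[:,0]
    W=np.array([ray(c,a,b,z)[:2] for a,b in ct])*1000
    return cv2.minAreaRect(W.astype(np.float32)), np.nanmedian(P[l==i][:,2])
E
python3 - <<'E'
from m import *
print("hou depth",rect("w_hou",257,190,.085,zr=(.077,.094)))
print("hou bright",rect("w_hou",240,190,.085,thr=200))
print("cov depth",rect("w_cov",250,170,.034,zr=(.029,.045)))
c,p,D=load("w_rod");P=cloud(c,D)
m=(P[...,2]>.127)&(P[...,2]<.14)&(np.hypot(P[...,0]-.563,P[...,1]-.27)<.03)
vv,uu=np.nonzero(m);ct=np.stack([uu,vv],1)
W=np.array([ray(c,a,b,.133)[:2] for a,b in ct])*1000
print("rodtop",len(W),cv2.minEnclosingCircle(W.astype(np.float32)),W.mean(0),(uu.mean(),vv.mean()))
# pad: bright comp
g=p.min(2);P3=P[...,2]
m=((g>90)&(np.hypot(P[...,0]-.563,P[...,1]-.27)<.07)).astype(np.uint8)
n,l,s,ce=cv2.connectedComponentsWithStats(m);i=1+np.argmax(s[1:,4])
vv,uu=np.nonzero((l==i)&(P3<.008))
W=np.array([ray(c,a,b,.003)[:2] for a,b in zip(uu,vv)])*1000
print("pad",len(W),cv2.minEnclosingCircle(W.astype(np.float32)))
m2=(P3>.02)&(P3<.12)&(np.hypot(P[...,0]-.563,P[...,1]-.27)<.03)
print("shaft",np.median(P[m2],0))
# brass
c,p,D=load("w_hou");P=cloud(c,D);hsv=cv2.cvtColor(p,cv2.COLOR_RGB2HSV)
m=(hsv[...,1]>90)&(hsv[...,0]>15)&(hsv[...,0]<35)&(np.hypot(P[...,0]-.54,P[...,1]+.274)<.04)
print("plug z",np.median(P[m],0),m.sum())
crop=[p[130:240,200:320]];c,p,D=load("w_cov");crop.append(p[80:230,190:310]);c,p,D=load("w_rod");crop.append(p[120:220,200:320])
cv2.imwrite("pics/v3.png",np.hstack([cv2.resize(x[:,:,::-1],(266,266*x.shape[0]//x.shape[1]))[:240] if 0 else cv2.resize(x[:,:,::-1],(266,330)) for x in crop]))
E
```

```text
hou depth (((537.9493408203125, -273.51605224609375), (70.14598083496094, 102.63400268554688), 25.809600830078125), np.float64(0.0857568741027071))
hou bright (((537.656494140625, -273.35687255859375), (73.14048767089844, 106.3447036743164), 25.710411071777344), np.float64(0.08567079986982423))
cov depth (((535.0114135742188, 39.141082763671875), (59.72647476196289, 91.95928192138672), 17.360095977783203), np.float64(0.035020503278134135))
rodtop 222 ((559.1895141601562, 274.9180603027344), 9.412355422973633) [559.3633329  274.93824294] (np.float64(260.22072072072075), np.float64(191.38288288288288))Traceback (most recent call last):
  File "<stdin>", line 16, in <module>
cv2.error: OpenCV(4.12.0) /io/opencv/modules/imgproc/src/shapedescr.cpp:201: error: (-215:Assertion failed) count >= 0 && (depth == CV_32F || depth == CV_32S) in function 'minEnclosingCircle'
```

Run:
```python
from h import *
R=down(180)
robot.goto([.5604,.2745,.2],R); robot.servo_line([.5604,.2745,.089],speed=.12)
f0=robot.read_force(); robot.move_gripper(0.1); robot.dwell(.2)
print(robot.read_position(),robot.read_grip_width()*88,robot.read_finger_force(),f0.round(1),robot.read_force().round(1))
p=robot.read_position(); np.save("rodgrip.npy",p)
robot.servo_line([p[0],p[1],.215],speed=.15)
robot.goto([.539,-.274,.215],R); robot.dwell(.3)
print(robot.read_t(),robot.read_position(),robot.read_grip_width()*88)
for n in("wrist","scene","side"): grab(n,"a_"+n)
s=cv2.imread("pics/a_scene.png")[120:260,90:240];d=cv2.imread("pics/a_side.png")[170:330,260:410];w=cv2.imread("pics/a_wrist.png")[100:260,180:340]
cv2.imwrite("pics/v3.png",np.hstack([cv2.resize(x,(266,266)) for x in(w,s,d)]))
```

```text
[0.5604209  0.27450625 0.08897556] 16.853502098209024 29.999872148036957 [0.2 0.4 0.6] [ 0.5  0.4 -0.5]
10.675 [ 0.53927058 -0.27353542  0.2149872 ] 17.0668047702861
```

View pics/v3.png

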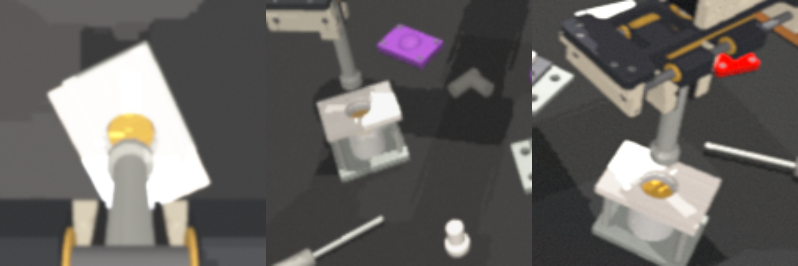

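The wrist, scene and side crops show the rod gripped upright, with its foot hanging just above the flange and the plug visible. I measure the foot against the flange in each view.

Run:
```python
from m import *
from scipy.optimize import least_squares
for n in("wrist","scene","side"):
    c,p,D=load("a_"+n);P=cloud(c,D)
    near=np.hypot(P[...,0]-.54,P[...,1]+.274)<.035
    Q=P[near&(P[...,2]>.1295)&(P[...,2]<.1405)]
    s=least_squares(lambda q:np.hypot(Q[:,0]-q[0],Q[:,1]-q[1])-.014,[.539,-.274],loss='soft_l1',f_scale=.001)
    S=P[near&(P[...,2]>.155)&(P[...,2]<.175)]
    t=least_squares(lambda q:np.hypot(S[:,0]-q[0],S[:,1]-q[1])-.009,[.539,-.274],loss='soft_l1',f_scale=.001)
    u=P[near&(P[...,2]>.1)]
    r,zz=rect({"wrist":"w_hou","scene":"scene0","side":"side0"}[n],{"wrist":257,"scene":143,"side":330}[n],{"wrist":190,"scene":176,"side":281}[n],.085,zr=(.076,.094))
    print(n,"foot",len(Q),(s.x*1000).round(1),"shaft",(t.x*1000).round(1),"minz",u[:,2].min().round(4),"flange",np.round(r[0],1),np.round(r[1],1),round(r[2],1),"tip spread",np.ptp(Q[:,0]).round(4))
```

```text
wrist foot 71 [ 538.2 -271.9] shaft [ 538.1 -271.9] minz 0.1301 flange [ 538.  -273.5] [ 70.1 102.7] 25.8 tip spread 0.0259
scene foot 49 [ 540.2 -273.2] shaft [ 539.9 -273.2] minz 0.1268 flange [ 545.9 -271.1] [ 78.8 101.6] 25.9 tip spread 0.023
side foot 77 [ 540.  -273.5] shaft [ 539.9 -273.6] minz 0.128 flange [ 537.  -276.7] [ 75.8 102.7] 25.9 tip spread 0.0225
```

Run:
```python
from h import *
x,y=.5391,-.2747
robot.servo_line([x,y,.215],speed=.05); robot.dwell(.2)
b=robot.read_force(); print(b.round(1))
robot.servo_line([x,y,.158],speed=.08)
f=robot.read_force()-b; print(f.round(1),robot.read_position().round(4))
z=.158
if np.hypot(*f[:2])<4 and abs(f[2])<4:
    while z>.112:
        z-=.004 if z>.1205 else .0008
        robot.servo_line([x,y,z],speed=.03)
        f=robot.read_force()-b; print(round(z,4),f.round(1),robot.read_position()[2].round(4),end=" ")
        if f[2]>13 or np.hypot(*f[:2])>8: break
print(robot.read_t(),robot.read_grip_width()*88)
```

```text
[ 0.8  0.  -1.4]
[-1.2 -0.2  0.1] [ 0.5395 -0.2749  0.1585]
0.154 [-0.9  0.1  0.7] 0.1541 0.15 [-0.8 -0.   2.6] 0.1502 0.146 [-0.1 -1.   2.3] 0.146 0.142 [-0.5 -1.4  0.4] 0.1419 0.138 [ 0.4 -0.2  2.1] 0.1378 0.134 [ 0.3 -0.5  2.2] 0.1337 0.13 [-0.8 -0.7  0.4] 0.1297 0.126 [-0.6 -0.4  0.9] 0.1257 0.122 [-1.3 -0.6  0.9] 0.1217 0.118 [-1.   0.6  1.3] 0.1177 0.1172 [-0.9  0.7  3.9] 0.1173 0.1164 [-0.7  0.8  5.8] 0.1165 0.1156 [-1.6  0.1  6.6] 0.1159 0.1148 [-3.3  1.1 12.5] 0.1158 0.114 [-4.9  1.9 16.3] 0.1158 16.2167 17.043174244883264
```

Run:
```python
from h import *
x,y=.5391,-.2747;R=down(180);g=np.load("rodgrip.npy")
robot.dwell(.2); print(robot.read_force().round(1))
robot.servo_line([x,y,.19],speed=.08);robot.servo_line([x,y,.225],speed=.12)
grab("wrist","b_hou")
robot.goto([g[0],g[1],.2],R); robot.servo_line([g[0],g[1],.2],speed=.05)
robot.servo_line([g[0],g[1],.094],speed=.12); robot.dwell(.15); b=robot.read_force()
z=.094
while z>.0865:
    z-=.0006; robot.servo_line([g[0],g[1],z],speed=.02); f=robot.read_force()-b
    if f[2]>3: break
print(z,robot.read_position(),f.round(1),robot.read_t())
```

```text
[-3.7  1.  15.2]
0.08859999999999997 [0.56056998 0.27459498 0.08895841] [-0.6 -1.   4.5] 23.675
```

Run:
```python
from h import *
g=robot.read_position();R=down(180)
robot.move_gripper(1.0); robot.dwell(.2)
robot.servo_line([g[0],g[1],.2],speed=.12)
grab("wrist","c_rod")
# approach cover, closing line along its short axis 17.36deg
x,y=.536,.0385
for yaw in(17.36,197.36):
    q=robot.ik([x,y,.15],down(yaw)); print(yaw,None if q is None else np.round(q,1))
print(np.round(robot.read_qpos(),1))
robot.goto([x,y,.15],down(197.36)); robot.dwell(.2)
print(robot.read_t(),robot.read_position())
for n in("wrist","scene","side"): grab(n,"d_"+n)
w=cv2.imread("pics/d_wrist.png");w2=cv2.imread("pics/c_rod.png");s=cv2.imread("pics/d_scene.png")
cv2.imwrite("pics/v4.png",np.hstack([cv2.resize(a,(266,266)) for a in(w[60:260,160:360],w2[80:280,160:360],s[100:300,250:450])]))
```

```text
17.36 [ 25.   11.4 -22.8   0.  -55.8 172.3]
197.36 [ 25.   11.4 -22.8   0.  -55.8  -7.7]
[ 44.   16.9  -8.3  -0.  -64.9 -44. ]
27.4 [0.53646473 0.03963579 0.15008068]
```

View pics/v4.png

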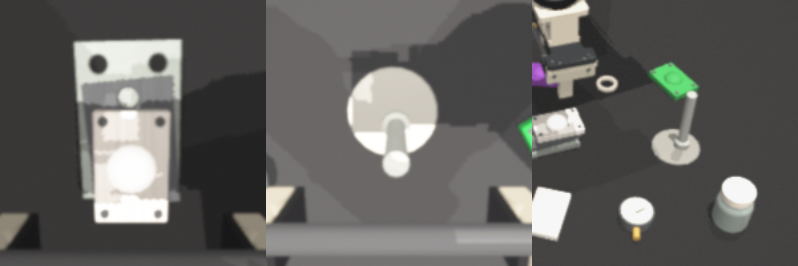

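The left crop shows the cover square to the tool on the offset dark bracket; the middle and right crops show the rod standing upright on its pad. I measure the cover again from close by.

Run:
```python
from m import *
c,p,D=load("d_wrist");P=cloud(c,D)
m=(np.hypot(P[...,0]-.536,P[...,1]-.0385)<.075)
r,z=rect("d_wrist",258,160,.034,zr=(.0285,.046)); print(r,z)
c,p,D=load("w_cov")
print(rect("w_cov",250,170,.034,zr=(.0285,.046)))
# pile snapshot for later + bracket level
print("bracket z", np.nanmedian(P[m&(P[...,2]<.026)&(P[...,2]>.014)][:,2]))
```

```text
((535.0169677734375, 39.38165283203125), (59.721099853515625, 91.03298950195312), 17.39919090270996) 0.03499008197679662
(((535.0114135742188, 39.141082763671875), (59.72647476196289, 91.95928192138672), 17.360095977783203), np.float64(0.035020503278134135))
bracket z 0.02078380133911034
```

Run:
```python
from h import *
x,y=.5359,.0377;R=down(197.38)
robot.servo_line([x,y,.10],R,speed=.1); robot.servo_line([x,y,.045],speed=.1); robot.dwell(.1)
b=robot.read_force();robot.servo_line([x,y,.0228],speed=.04); robot.dwell(.15)
print(robot.read_position(),(robot.read_force()-b).round(1))
if abs((robot.read_force()-b)[2])<4:
    robot.move_gripper(0.5); robot.dwell(.2)
    print(robot.read_grip_width()*88,robot.read_finger_force(),(robot.read_force()-b).round(1))
    g=robot.read_position(); np.save("covgrip.npy",g)
    robot.servo_line([g[0],g[1],.05],speed=.04); print((robot.read_force()-b).round(1))
    robot.servo_line([g[0],g[1],.17],speed=.12)
    grab("scene","e_scene");grab("side","e_side");c,p,D=grab("wrist","e_wrist")
    print(robot.read_t(),robot.read_grip_width()*88)
    q=robot.ik([.5391,-.2747,.17],down(205.8));print(np.round(q,1))
```

```text
[0.53606402 0.03779923 0.02299741] [-0.7  0.2 -0. ]
59.830576321094625 30.000236928462982 [0.7 0.7 1.3]
[-0.8  1.8 -0.1]
32.7667 59.73688610218098
[ -8.5  16.4 -13.    0.  -60.6  34.3]
```

Run:
```python
from m import *
x,y=.5391,-.2747;R=down(205.8)
robot.goto([x,y,.17],R); robot.servo_line([x,y,.125],R,speed=.08); robot.dwell(.3)
t=robot.read_position();print(t,robot.read_t()); d=t[2]-.0230-.02+.020
zt=t[2]-.023+.034; print("plate top",zt)
for n in("wrist","scene","side"):
    c,p,D=grab(n,"f_"+n);P=cloud(c,D)
    m=(np.hypot(P[...,0]-x,P[...,1]-y)<.065)&(abs(P[...,2]-zt)<.004)
    Q=P[m]
    print(n,len(Q),cv2.minAreaRect((Q[:,:2]*1000).astype(np.float32)),np.median(Q[:,2]))
a=[cv2.imread("pics/f_wrist.png")[80:280,150:350],cv2.imread("pics/f_scene.png")[120:260,70:210],cv2.imread("pics/f_side.png")[170:330,250:410]]
cv2.imwrite("pics/v5.png",np.hstack([cv2.resize(i,(266,266)) for i in a]))
```

```text
[ 0.53928045 -0.27477516  0.12544016] 34.975
plate top 0.13644016217575627
wrist 9184 ((539.0939331054688, -276.9111022949219), (91.29769134521484, 83.82439422607422), 26.16561508178711) 0.1373207389741232
scene 150 ((556.5231323242188, -270.5870056152344), (59.638153076171875, 100.70252990722656), 9.063597679138184) 0.1346359112656345
side 298 ((561.3951416015625, -300.17431640625), (81.22969055175781, 37.6151123046875), 53.20219802856445) 0.1360934593451914
```

View pics/v5.png

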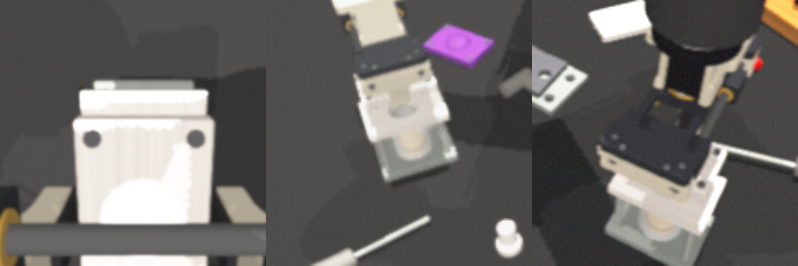

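The wrist crop shows the cover held level over the flange, with its far edge parallel to the flange's. I compare the two far edges along the long axis.

Run:
```python
from h import *
c,p,D=load("f_wrist");P=cloud(c,D)
t=np.array([.53928,-.27478,0]);R=down(205.8)
L=(P-t)@R
z=P[...,2]
for nm,zc,b in(("cover",.1364,.004),("flange",.085,.005)):
    m=(abs(z-zc)<b)&(abs(L[...,1])<.022)&(L[...,0]>0)&(L[...,0]<.08)
    # per image column: last extent along tool x
    e=[];lat=[]
    for u in range(512):
        k=np.nonzero(m[:,u])[0]
        if len(k): 
            q=ray(c,u,k.min()-.5,zc); l=(q-t)@R; e.append(l[0]); lat.append(l[1])
    e=np.array(e)*1000;lat=np.array(lat)*1000; s=np.polyfit(lat,e,1)
    print(nm,len(e),np.median(e).round(2),"slope deg",np.degrees(np.arctan(s[0])).round(2))
    # lateral edges near far end
    rows=np.nonzero(m.any(1))[0]
    mm=(abs(z-zc)<b)&(L[...,0]>(.030 if nm=="cover" else .040))&(L[...,0]<.056)&(abs(L[...,1])<.06)
    lo=[];hi=[]
    for v in np.nonzero(mm.any(1))[0]:
        k=np.nonzero(mm[v])[0]; a=(ray(c,k.min()-.5,v,zc)-t)@R; b2=(ray(c,k.max()+.5,v,zc)-t)@R
        lo.append(a[1]*1000);hi.append(b2[1]*1000)
    print("  lat",np.median(lo).round(2),np.median(hi).round(2))
```

```text
cover 79 44.4 slope deg 0.0
  lat -28.74 30.71
flange 60 49.51 slope deg -0.09
  lat -34.18 35.89
```

The cover sits within about 0.2 mm and 0.1° of the flange, so I set it down.

Run:
```python
from h import *
x,y,_=robot.read_position()
robot.servo_line([x,y,.0925],speed=.06); robot.dwell(.2); b=robot.read_force(); z=.0925
while z>.0855:
    z-=.0005; robot.servo_line([x,y,z],speed=.015); f=robot.read_force()-b
    if f[2]>2.5: break
print(z,f.round(1),robot.read_position(),robot.read_t())
robot.move_gripper(1.0); robot.dwell(.2)
robot.servo_line([x,y,.11],speed=.05); robot.servo_line([x,y,.2],speed=.15); robot.dwell(.2)
print(robot.read_t())
for n in("wrist","scene","side"):
    c,p,D=grab(n,"g_"+n);P=cloud(c,D)
    Q=P[(np.hypot(P[...,0]-x,P[...,1]-y)<.07)&(abs(P[...,2]-.099)<.006)]
    F=P[(np.hypot(P[...,0]-x,P[...,1]-y)<.07)&(abs(P[...,2]-.085)<.005)]
    print(n,cv2.minAreaRect((Q[:,:2]*1000).astype(np.float32)),np.median(Q[:,2]),cv2.minAreaRect((F[:,:2]*1000).astype(np.float32)))
a=[cv2.imread("pics/g_wrist.png")[80:280,150:350],cv2.imread("pics/g_scene.png")[110:310,90:400],cv2.imread("pics/g_side.png")[80:340,150:410]]
cv2.imwrite("pics/v6.png",np.hstack([cv2.resize(i,(266,266)) for i in a]))
```

```text
0.0875 [-1.5  1.4  4.7] [ 0.53919796 -0.27475701  0.0878835 ] 38.5167
40.9667
wrist ((537.4752807617188, -273.2213134765625), (60.02909469604492, 91.23716735839844), 25.88613510131836) 0.09980849787236185 ((537.8037719726562, -273.3742980957031), (70.17015075683594, 101.75166320800781), 25.768585205078125)
scene ((540.7674560546875, -273.0614929199219), (63.89451599121094, 91.50950622558594), 25.913421630859375) 0.09777603973180915 ((540.92626953125, -273.22259521484375), (73.96702575683594, 102.45487213134766), 25.02251434326172)
side ((538.12646484375, -274.9942626953125), (60.98921585083008, 92.21839904785156), 26.12940216064453) 0.09871766385999542 ((538.5448608398438, -275.20489501953125), (70.64662170410156, 102.481689453125), 26.00508689880371)
```

View pics/v6.png

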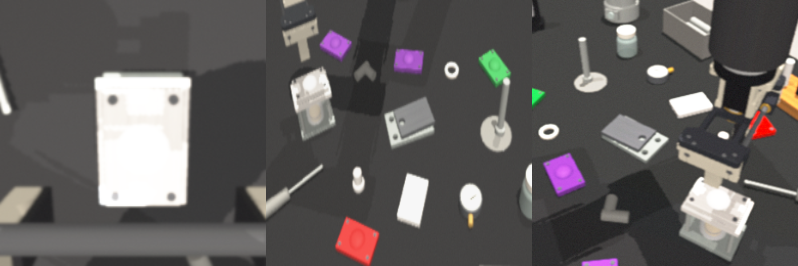

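The cover lies flat on the flange, centred within about 0.5 mm and square. The rod stands on its pad and the brackets look undisturbed.

```bash
python3 -c "
from rig import robot
print(robot.job_done())"
```

```text
the job is handed in; nothing more can be done
None
```

The job is handed in at about 41 s of the 59 s allowed: plug pushed to its stop with about 16 N, rod back upright on its pad, and the cover flat on the flange, centred within about 0.5 mm and square, with the brackets apparently unmoved in the final pictures.

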